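# Press a concealed cup hinge into its bore until the flange is flush

### The job

A cupboard door lies face down on folded cardboard with one hinge already fitted. Pick up the loose hinge, start its round cup and its two dowels in the empty holes with the arm reaching out over the door's edge like the fitted one, and press it home with a steady, measured push until its flange lies flush on the door, then let go. The cardboard gives before the cup's rib snaps past the bore's grip, so go by feel, but never lean on it with more than about 40 N, or the cardboard goes flat and the door's face is marked; leave everything else where it is.

Things in the scene. Friction and masses are not known exactly. Their poses are not given: they have to be found in the camera images.
- hinge_centre (a point): the loose steel hinge, 0.09 to 0.15 kg, standing on its cup: the point on the cup's axis level with the flange's underside, 12 mm above the cup's foot, half-way up. z up, arm to -x. Below: cup 32 mm across, with a rib 35 mm across 3 to 4 mm above its foot, and two white dowels, 8 mm across, 9 mm long, at x +5.5, y +-26 mm. Flange: 2 mm thick, 40 mm across, 69 mm over its ears along y.
- hinge_knuckle (a point): where to grip the loose hinge: centre of its knuckle, the block on the flange over the cup, 7.5 mm above hinge_centre, same axes. 20 mm wide in y, 36 mm long in x (+-18 mm), 11 mm tall (from the flange's top up). Grip its two long sides, closing along y, the fingertips just clear of the flange (its top is 5.5 mm below this point) or resting on it.
- hinge_arm_tip (a point): end of the loose hinge's arm, which is 16 mm wide and runs from the knuckle along -x to this point, 67 mm from the cup's axis; same axes
- bore_mouth (a point): centre of the empty bore at the door's upper face. z up, x across the door away from its hinge edge (the edge is 22 mm off at -x), y along the edge. Bore 36 mm across; dowel holes 10 mm across, at x +5.5, y +-26 mm. The hinge is home when hinge_centre lies here, axes the same way, arm out over the edge. If it is within about 1 mm of the centre, 7 mm of the cup goes in freely before its rib meets the bore's grip.
- bore_floor (a point): bottom of the empty bore, 13 mm below bore_mouth (1 mm deeper than the cup). What is felt: once the door stands firm the rib takes a push of 12 to 20 N, eases over the last 2 mm or so, and the push rises steeply when the flange has bottomed. A push of 22 to 30 N means it is home; more than 40 N crushes the cardboard flat. Once home it stays there by itself.
- door_middle (a point): middle of the door's upper face (its grey back), 25 to 40 mm above the worktop; door 180 by 360 by 19 mm, axes as bore_mouth. The fitted hinge is 210 mm from the empty bore along +y, 13 mm tall over the face. The door lies on cardboard strips: at a push of about 6 N they give way, by 1 to 10 mm (not to be seen beforehand; they do not spring back), until the door stands firm. It cannot slide.
- tape: roll of thread-seal tape, bystander: 82 mm across, 14 mm thick, lying flat; origin at its underside
- knob_a: dark spare tap knob, bystander: 29 mm across, 18 mm tall; origin at its underside
- knob_b: a second dark spare tap knob, bystander: 29 mm across, 18 mm tall; origin at its underside
- offcut: offcut of metal trim, bystander: 160 mm long, 20 mm wide, 14 mm tall; origin at its underside
- screwdriver: screwdriver with a dark handle, bystander: 190 mm long, lying; origin at its underside
- mug: white mug, bystander: 79 mm across, 96 mm tall, standing; origin at its underside
Things that resemble listed ones, but are neither listed nor needed, are in the scene too. What is shaped like the part that bears hinge_centre but green or orange is not meant.

How it is judged:
On the way:
1. the loose hinge is lifted off the worktop (height (world z) of hinge_centre above 0.05 m), for 0.1 s.
At the end, for the whole second after the job is handed in: The hinge sits in the bore with its flange flush on the door (within 1.5 mm, not tilted), centred within 2.5 mm, its arm pointing out over the door's hinge edge within 0.1 rad, at rest and released (z of hinge_centre in the frame of bore_mouth below 0.0015 m and horizontal distance between hinge_centre and bore_mouth below 0.0025 m and x of hinge_arm_tip in the frame of bore_mouth below -0.03 m and angle between the x axis of hinge_centre and the x axis of bore_mouth, either way round below 0.1 rad and angle between the z axis of hinge_centre and the z axis of bore_mouth, either way round below 0.05 rad and linear speed of hinge below 0.02 m/s); the robot touches nothing.
It fails at once if the door is pushed down with more than about 45 N, so that the cardboard is crushed flat (1.5 mm lower than where it stands firm) (z of bore_mouth in the frame of strips below 0.0275 m).
It fails at once if a bystander is moved by more than 20 mm (distance of any of tape, knob_a, knob_b, offcut, screwdriver, mug from where it was at the start of the episode above 0.02 m).
It also fails if it takes over 48 s, if anything falls off the work surface, if the arm or the gripper's body presses on something with over 40 N, if the wrist force passes 120 N, or if a joint passes its speed limit or range.

### The arm

A 6-joint arm with a two-finger parallel gripper is mounted at the origin on a cart in front of the work surface, level with it; the furniture and walls round the work are solid. World frame = base frame: x ahead of the robot, y to its left, z up, the work surface at z = 0. Lengths are in m, angles in rad, forces in N, time in s.
With the tool pointing down it reaches from about 0.3 to 0.775 m from the base axis. Payload 14.6 kg.
Tool frame: the origin (TCP) lies at the centre of the arm's flange, where the gripper is bolted on; the fingertips stand 199 mm ahead of it and the grasp point (between the pads) lies 180 mm ahead of it; z points along the fingers, y is the line along which they close (so a half turn about z gives the same grasp; the last joint's range is limited). The gripper opens to 94 mm and grips with 3 to 60 N. Pads are 16 mm wide; open, the fingers measure 119 mm over their backs; the gripper's body (75 mm by 177 mm) begins 78 mm behind the grasp point.
Start: joints at [-1.414, 0.3, 1.521, -0, 1.321, -0.067], TCP at [0.122, -0.536, 0.405] pointing down, gripper open.
Joint ranges: [-3.03, 3.03], [-0.79, 2.21], [0.23, 2.52], [-1.04, 4.18], [0, 3.07], [-2.55, 2.55]. Speed limits (rad/s): [2.22, 2.22, 2.57, 3.14, 3.14, 3.14].

### API

Orientations are given as a rotation vector (axis times angle).
In Python, from plant import robot gives the robot as it stands.
- The arm moves only by the shell command python3 -m creep 'ROWS' [FORCE]. ROWS is JSON, a list that holds one entry, the list of rows, each a list of 7 numbers: the gripper's target within -1 to 1 (shut at 1, half-way at 0, fully open at -1), then the shift along the tool's x, y, z in units of 50 mm (1.0 is 50 mm), then the turn, a rotation vector about the tool's x, y, z in units of 5 degrees (1.0 is 5 degrees). A call has 1 to 12 rows; each row is the pose to reach, as a shift and turn from the pose commanded when the call began, along the tool's axes at that moment; what a row does not reach only later rows make up. A row lasts 1/8 s, in which the tool goes at most 62.5 mm and 10.7 degrees, less where a joint would pass 70% of its speed; a pose out of reach is approached as far as the arm can. A call with a gripper value outside its range is refused whole. The fingers move at their own pace and stop on an object; FORCE is the grip in N (left out, the last holds). Time passes only in rows, so rows that repeat a pose let the fingers close. It gives the time, the measured TCP pose, the force, the opening and the grip force at its end, in the units of the state.
- robot.get_state(): the state, without advancing time (a new reading comes with each control period).
- robot.grab_frame(name): name is "scene" or "top" or "wrist"; returns a dict with "frame" (420x560x3 uint8, red, green, blue), "range_z" (420x560 float32, m along the optical axis (not along the pixel's ray), 0 where there is no reading), "mtx" (3x3 intrinsics, pixels), "k1" (the pictures are not rectified: a ray, as slopes to the right and down, at radius r is drawn at 1 + k1 r^2 times it, then the intrinsics apply), "extrinsics" (4x4, takes a point from world to camera coordinates); the wrist camera has in their place "T_tool_cam" (4x4, takes a point from camera to tool coordinates, whose origin is the TCP and whose axes are the flange's). Camera axes: x right, y down, z forward; pixel columns grow to the right and rows downward; lengths in m; the calibration is good to about 2 mm. A picture is of the moment at which its call begins: read the wrist's pose just before it.
- robot.job_done(): hands the job in; it is judged then, once.
Trained networks look in a picture, given as the dict that the camera call returned (one of the last four; its "shot" number tells which), for a name from the list of things; names that differ only in an ending like _2 or _b are one class to them, and where a whole thing is asked for, a point or a joint stands for the part that bears it (a point fixed in the world has none). Each returns a list of dicts, best first, with "score" (0 to 1); they miss things now and then, are a little off and sometimes report something else, mostly with a low value. They report only what shows in the picture. A call takes as long as a camera call. They do not tell look-alikes from the thing itself.
- robot.boxes_of(picture, thing): "rect" ([left, top, right, bottom] in pixels, round what is visible of it).
- robot.landmark_of(picture, thing): "at" ([column, row] in pixels: a listed point, or the origin of a listed thing).
The state is a dict: "time_s": time; "joints": joint angles; "dq": joint speeds; "joint_efforts": joint torques, N m; "eef_pos": TCP position; "tcp_rot": TCP orientation; "contact_force": force on the tool from outside, world axes, zero at the start; "torque": the same for the moment, N m; "opening": finger opening in m; "grasp_force": force on a finger pad.
Only numpy, scipy, OpenCV 4.12 (cv2) and the standard library are available. Lean on these libraries where they do the work, as an engineer would, in place of code of your own. Each camera call takes 0.05 s, during which the arm holds its last target. There are 200 camera calls.

## Working session

There is one attempt and no reset: what is moved stays moved. The work goes in short steps, Python scripts to look and compute and a shell command to move; the robot and the scene stay as the last step left them, time stands still between calls to the robot, and variables do not carry over. Pictures are saved under pics/ and viewed, at most 10 in all, crops included, and the job is handed in when it is done.

```bash
ls; mkdir -p pics; cat > h.py <<'E'
import numpy as np, cv2
from scipy.spatial.transform import Rotation as R
from plant import robot
def snap(name):
    s=robot.get_state(); p=robot.grab_frame(name)
    if name=="wrist":
        T=np.eye(4); T[:3,:3]=R.from_rotvec(s["tcp_rot"]).as_matrix(); T[:3,3]=s["eef_pos"]
        p["W"]=T@np.array(p["T_tool_cam"])
    else: p["W"]=np.linalg.inv(np.array(p["extrinsics"]))
    return p
def ray(p,uv):
    D=np.array([p["k1"],0,0,0,0.])
    n=cv2.undistortPoints(np.array([[uv]],float),np.array(p["mtx"]),D)[0,0]
    return p["W"][:3,3], p["W"][:3,:3]@np.array([n[0],n[1],1.])
def atz(p,uv,z):
    o,d=ray(p,uv); return o+d*(z-o[2])/d[2]
def deep(p,uv):
    c,r=[int(round(x)) for x in uv]; w=p["range_z"][max(0,r-1):r+2,max(0,c-1):c+2]; w=w[w>0]
    o,d=ray(p,uv); return o+d*np.median(w) if w.size else None
def save(p,f): cv2.imwrite("pics/"+f,cv2.cvtColor(p["frame"],cv2.COLOR_RGB2BGR))
def tri(rs):
    A=0;b=0
    for o,d in rs:
        d=d/np.linalg.norm(d);M=np.eye(3)-np.outer(d,d);A=A+M;b=b+M@o
    return np.linalg.solve(A,b)
E
python3 - <<'E'
from h import *
np.set_printoptions(precision=4,suppress=True)
s=robot.get_state();print(s)
P=[]
for n in("scene","top"):
    p=snap(n);P.append(p);print(n,p["k1"],p["W"][:3,3])
    for t in("hinge_centre","hinge_knuckle","hinge_arm_tip","bore_mouth","bore_floor","door_middle","tape","mug"):
        print(t,[(round(l["score"],2),np.round(l["at"],1),deep(p,l["at"])) for l in robot.landmark_of(p,t)[:4]])
cv2.imwrite("pics/a.png",cv2.resize(cv2.cvtColor(P[0]["frame"],cv2.COLOR_RGB2BGR),(800,600)))
cv2.imwrite("pics/b.png",cv2.resize(cv2.cvtColor(P[1]["frame"],cv2.COLOR_RGB2BGR),(800,600)))
E
```

```text
pics
{'time_s': 0.0, 'joints': array([-1.4136,  0.3005,  1.5216, -0.    ,  1.3207, -0.0666]), 'dq': array([-0.0006, -0.0015, -0.0005, -0.0005,  0.0016, -0.0009]), 'joint_efforts': array([ -0.0007, -53.1803, -35.2735,   0.0708,   0.0244,  -0.    ]), 'eef_pos': array([ 0.122 , -0.5363,  0.4041]), 'tcp_rot': array([-3.1208, -0.3506,  0.0001]), 'contact_force': array([-0.181 , -0.0732, -0.495 ]), 'torque': array([ 0.0205, -0.0024,  0.0052]), 'grasp_force': 0.0, 'opening': 0.09426220137787912}
scene -0.03881549046749041 [-0.2195  0.7619  0.7131]
hinge_centre [(0.64, array([252.4, 222.8]), array([ 0.5467, -0.1278,  0.0192])), (0.55, array([283.6, 207.1]), array([ 0.5485, -0.3149, -0.0021])), (0.45, array([265.8, 200.8]), array([ 0.6031, -0.2759,  0.0248]))]
hinge_knuckle [(0.61, array([253.7, 219.8]), array([ 0.5536, -0.1433,  0.0215])), (0.55, array([264.3, 205.2]), array([ 0.599 , -0.261 ,  0.0137])), (0.2, array([187.5, 246.3]), array([0.6067, 0.1137, 0.0302]))]
hinge_arm_tip [(0.7, array([279.7, 210.6]), array([ 0.5417, -0.2804,  0.0004])), (0.56, array([257.5, 212.2]), array([ 0.5773,
[... 1157 characters left out ...]
.55, array([285.1, 177.6]), array([ 0.5903, -0.2015,  0.0034])), (0.51, array([309.3, 190.3]), array([ 0.5424, -0.2849,  0.0245])), (0.46, array([439.7, 239. ]), array([ 0.3822, -0.7298,  0.0235]))]
bore_mouth [(0.64, array([216.2, 194.4]), array([0.5234, 0.0353, 0.0214])), (0.35, array([254.8, 246.1]), array([ 0.3493, -0.1013,  0.0019]))]
bore_floor [(0.65, array([218.4, 193.8]), array([0.5254, 0.0275, 0.0229]))]
door_middle [(0.82, array([189.8, 170.2]), array([0.6047, 0.1285, 0.0341]))]
tape [(0.68, array([289.9, 222.4]), array([ 0.4328, -0.2203,  0.004 ])), (0.42, array([223.5, 239.4]), array([0.3693, 0.0046, 0.0185]))]
mug [(0.55, array([128.2, 234.8]), array([0.3742, 0.3099, 0.0816]))]
```

View pics/a.png

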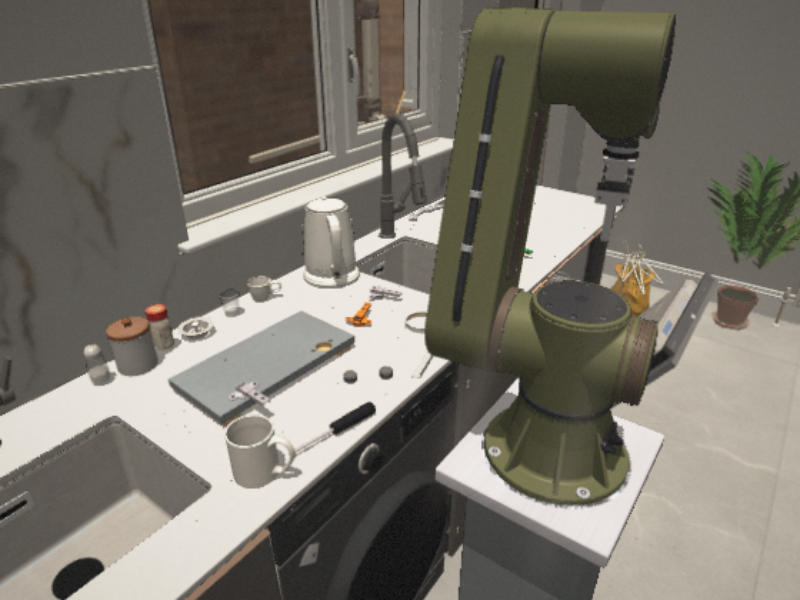

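View pics/b.png

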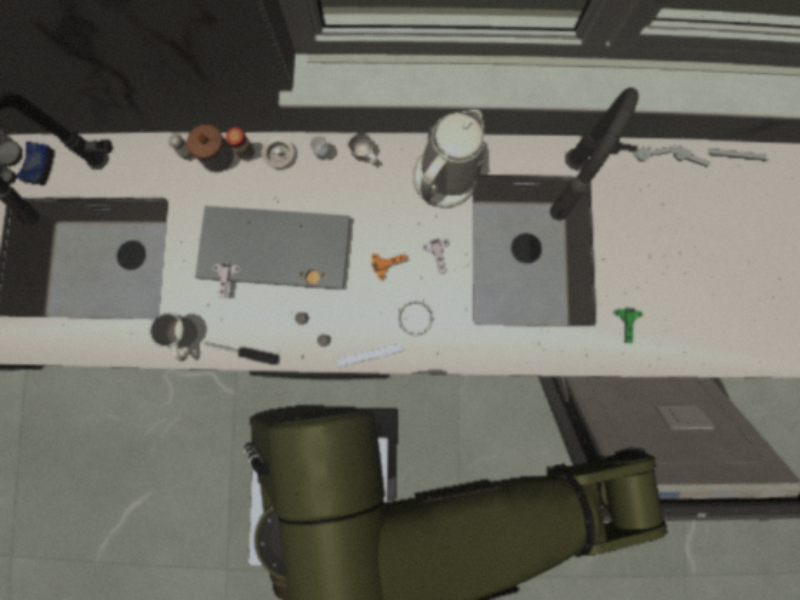

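Both pictures show the loose silver hinge at about (437,250) in the top view, between the orange look-alike (388,263) and the sink. The kettle stands just behind it at (450,170), and the empty bore is at (313,277). Next I check the kettle clearance and plan the approach.

```bash
cat >> h.py <<'E'
np.set_printoptions(precision=4,suppress=True)
def rows(tgt,yaw):
    "tool-frame shift (50mm) and turn (5deg) to reach tgt TCP with tool down at yaw of tool x"
    s=robot.get_state(); R0=R.from_rotvec(s["tcp_rot"])
    Rt=R.from_euler('z',yaw)*R.from_euler('x',np.pi)
    return R0.inv().apply(np.array(tgt)-s["eef_pos"])/.05,(R0.inv()*Rt).as_rotvec()/np.radians(5)
E
python3 - <<'E'
from h import *
p=snap("top"); z=p["range_z"]
g=[(c,r) for r in range(60,180,1) for c in range(270,345,1) if z[r,c]>0]
X=np.array([ray(p,u)[0]+ray(p,u)[1]*z[u[1],u[0]] for u in g])
for a,b in((.03,.1),(.1,.2),(.2,.35)):
    m=(X[:,2]>a)&(X[:,2]<b)&(X[:,1]>-.45)&(X[:,1]<-.1); print(a,m.sum(),X[m].min(0),X[m].max(0))
w=snap("wrist");print(w["T_tool_cam"],w["mtx"])
for yaw in(.28,):print(rows([.56,-.27,.36],yaw))
E
```

```text
0.03 718 [ 0.5805 -0.4064  0.03  ] [ 0.9146 -0.1429  0.0997]
0.1 1337 [ 0.7021 -0.395   0.1   ] [ 0.9294 -0.1443  0.2   ]
0.2 1938 [ 0.7208 -0.3796  0.2   ] [ 0.9287 -0.1465  0.2233]
[[ 0.0002 -0.9617 -0.274   0.0801]
 [ 1.      0.      0.0006  0.0008]
 [-0.0006 -0.274   0.9617  0.0203]
 [ 0.      0.      0.      1.    ]] [[316.9615   0.     276.9473]
 [  0.     316.9615 209.5136]
 [  0.       0.       1.    ]]
(array([ 9.7224, -3.2492,  0.893 ]), array([-0.0003, -0.0002, -0.6444]))
```

```bash
python3 -m creep '[[[-1,9.7,-3.25,0.8,0,0,-18],[-1,9.7,-3.25,0.8,0,0,-18],[-1,9.7,-3.25,0.8,0,0,-18],[-1,9.7,-3.25,0.8,0,0,-18],[-1,9.7,-3.25,0.8,0,0,-18],[-1,9.7,-3.25,0.8,0,0,-18],[-1,9.7,-3.25,0.8,0,0,-18],[-1,9.7,-3.25,0.8,0,0,-18],[-1,9.7,-3.25,0.8,0,0,-18],[-1,9.7,-3.25,0.8,0,0,-18],[-1,9.7,-3.25,0.8,0,0,-18],[-1,9.7,-3.25,0.8,0,0,-18]]]'; python3 - <<'E'
from h import *
print(robot.get_state()["joints"],rows([.56,-.27,.36],.28+np.pi))
E
```

```text
time_s: 2.5
eef_pos: [0.5582, -0.2709, 0.365]
tcp_rot: [1.962, 2.453, 0.0]
contact_force: [-0.1, -0.4, 0.2]
opening: 0.094
grasp_force: 0.0
[-0.5109  0.4888  1.3532 -0.      1.2992 -0.7324] (array([0.0103, 0.0389, 0.0998]), array([ -0.0004,   0.0049, -18.6696]))
```

```bash
python3 -m creep '[[[-1,0,0,0,0,0,-18.6],[-1,0,0,0,0,0,-18.6],[-1,0,0,0,0,0,-18.6],[-1,0,0,0,0,0,-18.6],[-1,0,0,0,0,0,-18.6],[-1,0,0,0,0,0,-18.6],[-1,0,0,0,0,0,-18.6],[-1,0,0,0,0,0,-18.6],[-1,0,0,0,0,0,-18.6],[-1,0,0,0,0,0,-18.6],[-1,0,0,0,0,0,-18.6]]]'; python3 - <<'E'
from h import *
print(robot.get_state()["joints"])
p=snap("wrist"); print(p["W"][:3,3])
for t in("hinge_centre","hinge_knuckle","hinge_arm_tip"):
    print(t,[(round(l["score"],2),np.round(l["at"],1),deep(p,l["at"]),atz(p,l["at"],.02)) for l in robot.landmark_of(p,t)[:3]])
save(p,"c.png")
np.savez("v1.npz",**{k:p[k] for k in("frame","range_z","W","mtx","k1")})
E
```

```text
time_s: 3.88
eef_pos: [0.5587, -0.2705, 0.3648]
tcp_rot: [-0.427, 3.112, -0.0]
contact_force: [0.0, 0.6, 0.1]
opening: 0.0942
grasp_force: 0.0
[-0.5099  0.4894  1.3527  0.      1.2992 -2.3533]
[ 0.4822 -0.2927  0.3445]
hinge_centre [(0.75, array([394.8, 225.6]), array([ 0.5531, -0.1415,  0.0248]), array([ 0.5542, -0.1392,  0.02  ])), (0.63, array([268.3, 237.8]), array([ 0.6033, -0.2687,  0.0238]), array([ 0.6048, -0.2685,  0.02  ]))]
hinge_knuckle [(0.83, array([396.5, 231.9]), array([ 0.5594, -0.1368,  0.0245]), array([ 0.5605, -0.1346,  0.02  ])), (0.67, array([264.8, 238.2]), array([ 0.6045, -0.2723,  0.0246]), array([ 0.6063, -0.272 ,  0.02  ]))]
hinge_arm_tip [(0.95, array([266.7, 177.5]), array([ 0.5447, -0.2872, -0.0007]), array([ 0.5409, -0.2875,  0.02  ])), (0.95, array([337.3, 235.4]), array([ 0.5877, -0.1909,  0.0009]), array([ 0.5818, -0.1965,  0.02  ]))]
```

View pics/c.png

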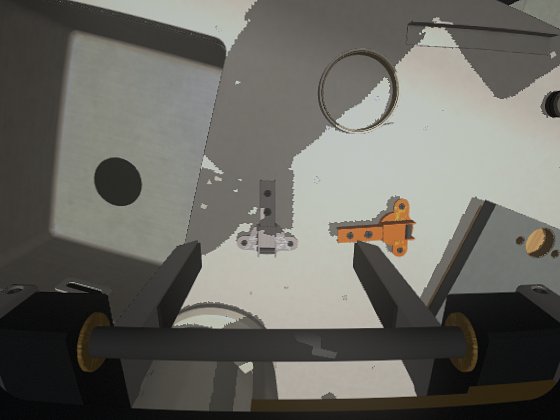

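The wrist view shows the loose hinge at (267,235), aligned with the image columns and arm tip up at (267,178). The orange look-alike is to the right, clear of the fingers. I move above it for a second view.

```bash
python3 -m creep '[[[-1,-0.45,-0.13,0.5,0,0,0],[-1,-0.85,-0.26,1.3,0,0,0],[-1,-0.89,-0.26,1.5,0,0,0],[-1,-0.89,-0.26,1.5,0,0,0],[-1,-0.89,-0.26,1.5,0,0,0]]]'; python3 - <<'E'
from h import *
p=snap("wrist"); v=dict(np.load("v1.npz"))
prev={"hinge_centre":(268.3,237.8),"hinge_knuckle":(264.8,238.2),"hinge_arm_tip":(266.7,177.5)}
for t in prev:
    L=robot.landmark_of(p,t)[:3]
    for l in L: print(t,round(l["score"],2),np.round(l["at"],1),deep(p,l["at"]),atz(p,l["at"],.02),"tri",tri([ray(v,prev[t]),ray(p,l["at"])]))
f=p["frame"][130:400,150:420]
cv2.imwrite("pics/d.png",cv2.resize(cv2.cvtColor(f,cv2.COLOR_RGB2BGR),(600,600),interpolation=cv2.INTER_CUBIC))
E
```

```text
time_s: 4.7
eef_pos: [0.605, -0.2708, 0.2916]
tcp_rot: [-0.432, 3.11, -0.002]
contact_force: [0.1, -0.3, 0.0]
opening: 0.0943
grasp_force: 0.0
hinge_centre 0.96 [444.2 208.1] [ 0.5579 -0.1421  0.0246] [ 0.5584 -0.1393  0.02  ] tri [ 0.5256 -0.2825  0.2469]
hinge_centre 0.9 [277.  220.9] [ 0.606  -0.2719  0.0248] [ 0.6075 -0.2715  0.02  ] tri [ 0.6239 -0.2658 -0.0313]
hinge_knuckle 0.93 [277.6 219.6] [ 0.6048 -0.2717  0.0246] [ 0.6062 -0.2713  0.02  ] tri [ 0.605  -0.2719  0.0235]
hinge_knuckle 0.79 [450.3 212.2] [ 0.5597 -0.1354  0.0244] [ 0.5603 -0.1326  0.02  ] tri [ 0.5251 -0.2839  0.2501]
hinge_arm_tip 0.88 [371.  218.2] [ 0.5883 -0.1887 -0.0004] [ 0.5838 -0.1965  0.02  ] tri [ 0.5117 -0.2932  0.2724]
hinge_arm_tip 0.75 [279.4 138.8] [ 0.5436 -0.2875 -0.0003] [ 0.5424 -0.2879  0.02  ] tri [ 0.5431 -0.2875  0.0078]
```

View pics/d.png

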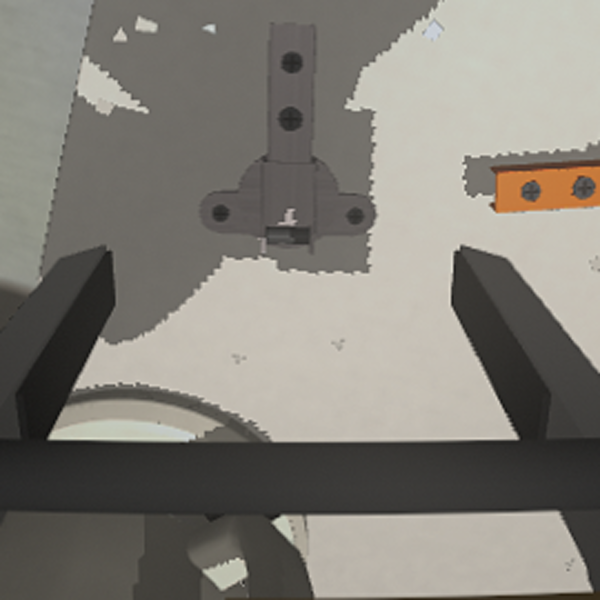

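The crop shows the knuckle centred near (289,205), which is full-frame (280,222), with the ears level at (220,213) and (355,215), so the tool is aligned. The triangulated height of 0.0235 fits the knuckle top. I go down and grip.

```bash
python3 -m creep '[[[-1,-0.03,0.02,0.7,0,0,0],[-1,-0.03,0.02,1.3,0,0,0],[-1,-0.03,0.02,1.5,0,0,0],[-1,-0.03,0.02,1.52,0,0,0],[-1,-0.03,0.02,1.52,0,0,0]]]'; python3 -m creep '[[[0.9,0,0,0,0,0,0],[0.9,0,0,0,0,0,0],[0.9,0,0,0,0,0,0],[0.9,0,0,0,0,0,0],[0.9,0,0,0,0,0,0],[0.9,0,0,0,0,0,0],[0.9,0,0,0,0,0,0]]]' 40
```

```text
time_s: 5.52
eef_pos: [0.6067, -0.2693, 0.2151]
tcp_rot: [-0.432, 3.11, -0.002]
contact_force: [0.9, -0.3, -0.6]
opening: 0.0941
grasp_force: 0.0
time_s: 6.4
eef_pos: [0.6064, -0.2692, 0.2136]
tcp_rot: [0.432, -3.112, -0.0]
contact_force: [0.4, 0.3, -0.0]
opening: 0.0269
grasp_force: 0.0
```

```bash
python3 -m creep '[[[1,0,0,0,0,0,0],[1,0,0,0,0,0,0],[1,0,0,0,0,0,0],[1,0,0,0,0,0,0]]]' 40
```

```text
time_s: 6.9
eef_pos: [0.6064, -0.2692, 0.2136]
tcp_rot: [0.432, -3.112, -0.0]
contact_force: [-0.1, -0.7, 0.2]
opening: 0.0193
grasp_force: 40.0
```

Gripped at an opening of 19.3 mm, close to the 20 mm knuckle. I lift and move over beside the bore.

```bash
python3 -m creep '[[[1,0,0,-0.8,0,0,0],[1,0,0,-1.8,0,0,0],[1,0.05,1,-2.33,0,0,1],[1,0.1,2,-2.33,0,0,2],[1,0.14,3,-2.33,0,0,3],[1,0.14,4,-2.33,0,0,3.9],[1,0.14,4.38,-2.33,0,0,3.9],[1,0.14,4.38,-2.33,0,0,3.9],[1,0.14,4.38,-2.33,0,0,3.9],[1,0.14,4.38,-2.33,0,0,3.9]]]' 40; python3 - <<'E'
from h import *
p=snap("wrist"); t=snap("top")
np.savez("v2.npz",**{k:p[k] for k in("frame","range_z","W","mtx","k1")})
np.savez("t2.npz",**{k:t[k] for k in("frame","range_z","W","mtx","k1")})
for n,q in(("w",p),("t",t)):
  for k in("bore_mouth","bore_floor","hinge_arm_tip","hinge_knuckle","hinge_centre","door_middle"):
    for l in robot.landmark_of(q,k)[:3]: print(n,k,round(l["score"],2),np.round(l["at"],1),deep(q,l["at"]),atz(q,l["at"],.032))
cv2.imwrite("pics/e.png",cv2.resize(cv2.cvtColor(p["frame"],cv2.COLOR_RGB2BGR),(800,600),interpolation=cv2.INTER_CUBIC))
E
```

```text
time_s: 8.15
eef_pos: [0.5402, -0.0615, 0.33]
tcp_rot: [-0.102, -3.14, 0.0]
contact_force: [-0.1, 0.6, -1.4]
opening: 0.0196
grasp_force: 40.0
w bore_mouth 0.6 [370.7 186.8] [0.5269 0.0267 0.0197] [0.5241 0.0232 0.032 ]
w bore_floor 0.85 [368.9 183.3] [0.5235 0.025  0.0195] [0.5208 0.0215 0.032 ]
w hinge_arm_tip 0.82 [276.9 145.7] [ 0.4852 -0.0588 -0.0005] [ 0.4826 -0.0586  0.032 ]
w hinge_arm_tip 0.71 [148.1 256.2] [ 0.5822 -0.1936  0.0234] [ 0.5786 -0.1895  0.032 ]
w hinge_knuckle 0.65 [332.9  23.4] [ 0.3842 -0.0049  0.017 ] [ 0.3881 -0.0075  0.032 ]
w hinge_knuckle 0.59 [274.7 258.2] [ 0.5383 -0.0634  0.1406] [ 0.5879 -0.0676  0.032 ]
w hinge_knuckle 0.57 [207.8 229.9] [ 0.5579 -0.1298  0.0246] [ 0.5554 -0.1279  0.032 ]
w hinge_centre 0.98 [275.3 256.4] [ 0.5371 -0.063   0.1406] [ 0.5861 -0.0669  0.032 ]
w hinge_centre 0.77 [207.5 225.7] [ 0.5538 -0.1296  0.0243] [ 0.5513 -0.1276  0.032 ]
w door_middle 0.97 [472.5 257. ] [0.6006 0.1264 0.0323] [0.6008 0.1266 0.032 ]
t bore_mouth 0.41 [189.5 172.9] [0.5947 0.1286 0.0359] [0.5956 0.1296 0.032 ]
t hinge_arm_tip 0.57 [436.6 240.6] [ 0.3779 -0.7267  0.0044] [ 0.3761 -0.7153  0.032 ]
t hinge_arm_tip 0.51 [286.1 177.4] [ 0.5915 -0.205   0.0015] [ 0.5846 -0.2046  0.032 ]
t hinge_knuckle 0.71 [444.9 216.8] [ 0.4588 -0.7523  0.0208] [ 0.4574 -0.7474  0.032 ]
t hinge_knuckle 0.55 [267.2 185.8] [ 0.5059 -0.1491  0.2723] [ 0.5542 -0.1404  0.032 ]
t hinge_centre 0.58 [268.1 186.5] [ 0.5526 -0.1434  0.028 ] [ 0.5518 -0.1435  0.032 ]
t hinge_centre 0.5 [438.3 223.8] [ 0.434  -0.7269  0.0237] [ 0.4332 -0.7235  0.032 ]
t door_middle 0.84 [188.6 170.8] [0.6023 0.1324 0.0349] [0.603  0.1331 0.032 ]
```

View pics/e.png

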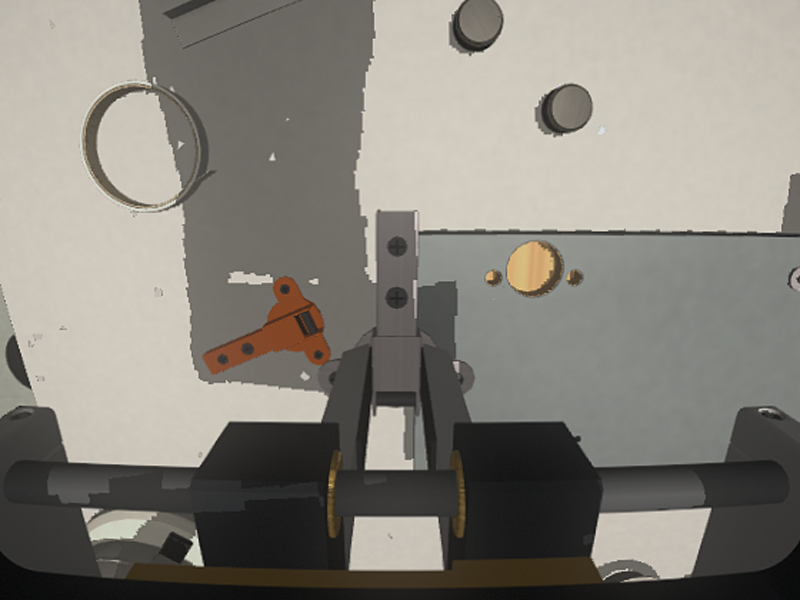

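The wrist view shows the hinge held straight, with its arm tip at (397,212) and ears at (333,378) and (462,378). The bore is at (533,268), its dowel holes at (493,278) and (575,278), and the door edge is along row 232. Next I compute precise positions.

```bash
cat > m.py <<'E'
from h import *
def blobs(v,zt):
    hsv=cv2.cvtColor(v["frame"],cv2.COLOR_RGB2HSV)
    m=((hsv[...,1]>70)&(hsv[...,0]>10)&(hsv[...,0]<30)).astype(np.uint8)
    cs,_=cv2.findContours(m,cv2.RETR_EXTERNAL,cv2.CHAIN_APPROX_NONE)
    out=[]
    for c in cs:
        if cv2.contourArea(c)<12: continue
        W=np.array([atz(v,q,zt) for q in c[:,0].astype(float)])
        (x,y),s,_=cv2.minAreaRect((W[:,:2]*1000).astype(np.float32))
        out.append((np.round(c[:,0].mean(0),1),np.array([x,y]),np.array(s)))
    return out
E
python3 - <<'E'
from m import *
v=dict(np.load("v2.npz"));T=np.array([[v["W"]]])
# door height: depth patch
for uv in((420,230),(450,220),(380,230),(340,215),(400,180)): print("door",deep(v,uv))
for b in blobs(v,.032): print(b)
# door edge: points along hinge edge from depth/gray step
g=cv2.cvtColor(v["frame"],cv2.COLOR_RGB2GRAY).astype(float)
E=[]
for c in range(310,540,10):
    col=g[140:180,c]; r=140+int(np.argmin(np.diff(col[:]))) ; E.append(atz(v,(c,r+1.),.032))
E=np.array(E);k=np.polyfit(E[:,1],E[:,0],1);print("edge",k,np.abs(E[:,0]-np.polyval(k,E[:,1])).max(),"yaw",-np.arctan(k[0]))
s=robot.get_state();R0=R.from_rotvec(s["tcp_rot"]);t0=np.array(s["eef_pos"])
def tool(uv,tz): # point in tool frame at tool z
    o,d=ray(v,uv);o=R0.inv().apply(o-t0);d=R0.inv().apply(d);return o+d*(tz-o[2])/d[2]
print("knuckle top",tool((277,258.2),.1886), "tip",tool((277.6,147.5),.1886))
print("ears",tool((233.1,264.6),.1996),tool((323.4,264.6),.1996))
print("depth knuckle",[R0.inv().apply(deep(v,q)-t0) for q in((277,250),(277,265),(278,200),(278,160))])
# row profile down column 278
print(g[130:300,277].astype(int))
E
```

```text
door [0.5685 0.0709 0.0324]
door [0.5606 0.0996 0.0321]
door [0.5657 0.0324 0.0328]
door [ 0.5485 -0.0051  0.033 ]
door [0.5196 0.0498 0.0318]
(array([256.1, 402.7]), array([ 765.9585, -105.1923]), array([398.4548,  31.1914]))
(array([320.9, 345.6]), array([693.6168, -26.3309]), array([10.136 , 79.4557]))
(array([233.1, 345.4]), array([ 687.7249, -117.7692]), array([10.1541, 79.4815]))
(array([221.2, 220.8]), array([ 546.8895, -114.2303]), array([ 6.858 , 12.4379]))
(array([205.4, 211.7]), array([ 537.5803, -127.203 ]), array([12.4307,  8.8705]))
(array([201.9, 199.8]), array([ 526.2191, -129.6385]), array([18.0539,  7.2705]))
(array([401.7, 193.8]), array([532.3454,  51.8557]), array([9.0139, 8.7668]))
(array([344.9, 194.1]), array([529.3359,  -0.1285]), array([9.3489, 8.8342]))
(array([374. , 187.7]), array([525.683 ,  26.0903]), array([34.8257, 34.9396]))
edge [0.0615 0.4997] 0.0009647335882196351 yaw -0.06145733740155682
knuckle top [ 0.002  -0.0018  0.1886] tip [ 0.065  -0.0015  0.1886]
ears [-0.0074 -0.0291  0.1996] [-0.0075  0.027   0.1996]
depth knuckle [array([ 0.0068, -0.0018,  0.1893]), array([-0.0026, -0.0018,  0.1892]), array([ 0.0364, -0.0012,  0.1896]), array([ 0.0582, -0.0012,  0.1903])]
[203 203 203 203 203 204 204 204 204 203 202 202 202 202 203 203 207 179
 124 112 114 114 114 113 112 113 112 112 112 111 111 111 110 111 112  84
  66  63  55  55  54  51  49  51  54  54  53  52  58  78 107 105 104 104
 104 104 103 103 102 102 102 101 101 100 100 101 100 100 100 100  92  50
  54  56  43  42  41  42  38  39  42  40  41  47  52  49  86  96  95  96
  95  94  94  94  93  94  94  93  93  93  93  93  93  93  94  72  95  93
  93  93  93  93  92  92  92  92  92  91  92  92  92  91  91  91  91  90
  91  91  91  90  90  91  90  91  89  91  90  90  90  90  91  90  92  87
  46  42  46  47  50  53  53  53  50  47  59 137 206 200 200 199 199 198
 198 198 198 198 199 198 198 198]
```

```bash
python3 -m creep '[[[1,0.2,0.12,0.5,0,0,0],[1,0.4,0.25,1.1,0,0,0],[1,0.44,0.25,1.36,0,0,0],[1,0.44,0.25,1.36,0,0,0],[1,0.44,0.25,1.36,0,0,0],[1,0.44,0.25,1.36,0,0,0]]]' 40; cat > n.py <<'E'
from m import *
v=snap("wrist")
s=robot.get_state();R0=R.from_rotvec(s["tcp_rot"]);t0=np.array(s["eef_pos"])
print("yaw-pi",(2*np.arctan2(s["tcp_rot"][1],s["tcp_rot"][0]))%(2*np.pi)-np.pi)
B=[b for b in blobs(v,.032) if .48<b[1][0]/1000<.56 and b[1][1]>-20]
for b in B: print(b,"tool",R0.inv().apply(np.r_[b[1]/1000,.032]-t0)*1000)
for uv in((440,230),(470,220),(400,240)): print("door",deep(v,uv))
g=cv2.cvtColor(v["frame"],cv2.COLOR_RGB2GRAY).astype(int)
print(g[140:156,277],g[228:242,277])
cv2.imwrite("pics/f.png",cv2.resize(cv2.cvtColor(v["frame"],cv2.COLOR_RGB2BGR),(800,600),interpolation=cv2.INTER_CUBIC))
E
python3 n.py
```

```text
time_s: 9.6
eef_pos: [0.5192, -0.0467, 0.263]
tcp_rot: [0.101, 3.138, -0.0]
contact_force: [-0.4, -0.1, -1.1]
opening: 0.0196
grasp_force: 40.0
yaw-pi -0.06432227926076406
(array([343.7, 244.7]), array([529.3949,  -0.2245]), array([9.2359, 9.2009])) tool [ -7.0532  47.0339 230.8353]
(array([414.7, 243.9]), array([532.4933,  51.6596]), array([8.9166, 9.0842])) tool [ -6.8102  99.0099 230.8275]
(array([380.1, 236.6]), array([525.2437,  25.9946]), array([35.4302, 35.1068])) tool [ -1.2252  72.932  230.8246]
door [0.5226 0.0694 0.0327]
door [0.5167 0.0914 0.0324]
door [0.531  0.0428 0.0263]
[218 218 218 218 219 219 221 191 132 120 122 122 122 122 121 121] [101 101 102 102 101 102 102  68 103 101 101 101 100 101]
```

View pics/f.png

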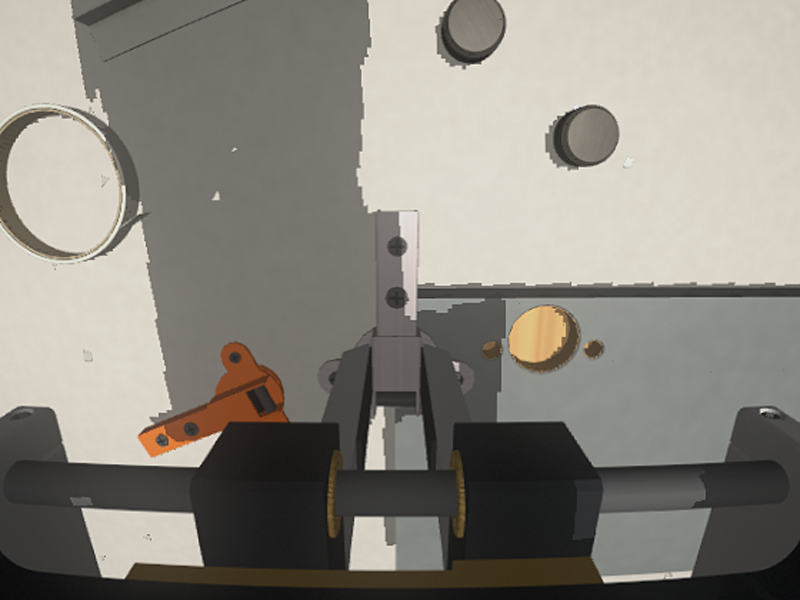

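The wrist view shows the bore at (543,338) and its dowel holes at (492,349) and (594,348). The two bore measurements agree to 0.5 mm, so I shift over and start the cup.

```bash
python3 -m creep '[[[1,0.01,0.6,0,0,0,0],[1,0.01,1.2,0,0,0,0],[1,0.01,1.49,0,0,0,0],[1,0.01,1.49,0,0,0,0],[1,0.01,1.49,0,0,0,0],[1,0.01,1.49,0.15,0,0,0],[1,0.01,1.49,0.3,0,0,0],[1,0.01,1.49,0.36,0,0,0],[1,0.01,1.49,0.36,0,0,0]]]' 40; python3 -m creep '[[[1,0,0,0.03,0,0,0],[1,0,0,0.06,0,0,0],[1,0,0,0.06,0,0,0]]]' 40
```

```text
time_s: 10.78
eef_pos: [0.5231, 0.0278, 0.2439]
tcp_rot: [-0.101, -3.14, 0.0]
contact_force: [-0.7, 0.4, -1.2]
opening: 0.0197
grasp_force: 40.0
time_s: 11.15
eef_pos: [0.5231, 0.0278, 0.2412]
tcp_rot: [0.101, 3.14, -0.0]
contact_force: [0.8, -0.9, -1.4]
opening: 0.0196
grasp_force: 40.0
```

Foot is 5 mm below the face with no force, so the cup has entered. I push on in small steps.

```bash
python3 -m creep '[[[1,0,0,0.03,0,0,0],[1,0,0,0.04,0,0,0]]]' 40; python3 -m creep '[[[1,0,0,0.02,0,0,0],[1,0,0,0.02,0,0,0]]]' 40
```

```text
time_s: 11.4
eef_pos: [0.5232, 0.0278, 0.2393]
tcp_rot: [0.101, 3.139, -0.0]
contact_force: [1.6, -3.0, 1.9]
opening: 0.0197
grasp_force: 40.0
time_s: 11.65
eef_pos: [0.5233, 0.0277, 0.2385]
tcp_rot: [0.101, 3.139, -0.0]
contact_force: [1.6, -3.5, 2.6]
opening: 0.0193
grasp_force: 40.0
```

```bash
python3 -m creep '[[[1,0,0,0.02,0,0,0],[1,0,0,0.02,0,0,0]]]' 40;
```

```text
time_s: 11.9
eef_pos: [0.5233, 0.0277, 0.2374]
tcp_rot: [0.101, 3.139, -0.0]
contact_force: [2.1, -4.4, 5.0]
opening: 0.0194
grasp_force: 40.0
```

A side force of −4.4 N in y and +2 N in x means the hinge is slightly off. I ease it that way and go on.

```bash
python3 -m creep '[[[1,-0.006,-0.015,0.0,0,0,0],[1,-0.006,-0.015,0.0,0,0,0]]]' 40; python3 -m creep '[[[1,0,0,0.02,0,0,0],[1,0,0,0.02,0,0,0]]]' 40
```

```text
time_s: 12.15
eef_pos: [0.5234, 0.0272, 0.2373]
tcp_rot: [0.101, 3.14, 0.001]
contact_force: [1.4, -0.4, 5.5]
opening: 0.0195
grasp_force: 40.0
time_s: 12.4
eef_pos: [0.5234, 0.0272, 0.2362]
tcp_rot: [0.101, 3.14, 0.0]
contact_force: [2.8, -0.5, 3.7]
opening: 0.0197
grasp_force: 40.0
```

```bash
python3 -m creep '[[[1,-0.01,0,0.01,0,0,0],[1,-0.01,0,0.02,0,0,0],[1,-0.01,0,0.02,0,0,0]]]' 40; python3 -m creep '[[[1,0,0,0.01,0,0,0],[1,0,0,0.02,0,0,0],[1,0,0,0.02,0,0,0]]]' 40;  python3 -m creep '[[[1,0,0,0.01,0,0,0],[1,0,0,0.02,0,0,0],[1,0,0,0.02,0,0,0]]]' 40
```

```text
time_s: 12.78
eef_pos: [0.5237, 0.0272, 0.235]
tcp_rot: [-0.101, -3.139, -0.0]
contact_force: [0.3, -0.2, 4.5]
opening: 0.0195
grasp_force: 40.0
time_s: 13.15
eef_pos: [0.5238, 0.0272, 0.2341]
tcp_rot: [-0.101, -3.14, -0.0]
contact_force: [1.1, 1.3, 3.7]
opening: 0.0196
grasp_force: 40.0
time_s: 13.52
eef_pos: [0.5238, 0.0272, 0.233]
tcp_rot: [-0.101, -3.139, -0.0]
contact_force: [0.4, 0.9, 4.5]
opening: 0.0196
grasp_force: 40.0
```

```bash
python3 -m creep '[[[1,0,0,0.01,0,0,0],[1,0,0,0.02,0,0,0],[1,0,0,0.02,0,0,0]]]' 40; python3 -m creep '[[[1,0,0,0.01,0,0,0],[1,0,0,0.02,0,0,0],[1,0,0,0.02,0,0,0]]]' 40
```

```text
time_s: 13.9
eef_pos: [0.5238, 0.0271, 0.2321]
tcp_rot: [-0.101, -3.14, -0.0]
contact_force: [-0.5, 1.1, 3.8]
opening: 0.0196
grasp_force: 40.0
time_s: 14.28
eef_pos: [0.5238, 0.0271, 0.2311]
tcp_rot: [-0.101, -3.14, -0.0]
contact_force: [-0.2, 1.0, 4.6]
opening: 0.0196
grasp_force: 40.0
```

```bash
python3 -m creep '[[[1,0,0,0.01,0,0,0],[1,0,0,0.02,0,0,0],[1,0,0,0.02,0,0,0]]]' 40; python3 -m creep '[[[1,0,0,0.01,0,0,0],[1,0,0,0.02,0,0,0],[1,0,0,0.02,0,0,0]]]' 40
```

```text
time_s: 14.65
eef_pos: [0.5238, 0.0271, 0.2305]
tcp_rot: [-0.101, -3.14, -0.0]
contact_force: [-2.3, 1.3, 10.2]
opening: 0.0195
grasp_force: 40.0
time_s: 15.02
eef_pos: [0.524, 0.0271, 0.23]
tcp_rot: [0.101, 3.139, -0.0]
contact_force: [-3.9, 0.4, 15.6]
opening: 0.0199
grasp_force: 40.0
```

```bash
python3 -m creep '[[[1,0.006,0,0.01,0,0,0],[1,0.006,0,0.015,0,0,0],[1,0.006,0,0.015,0,0,0]]]' 40; python3 -m creep '[[[1,0,0,0.01,0,0,0],[1,0,0,0.01,0,0,0]]]' 40
```

```text
time_s: 15.4
eef_pos: [0.5238, 0.0271, 0.2297]
tcp_rot: [0.101, 3.138, -0.0]
contact_force: [-5.3, 0.3, 19.8]
opening: 0.0196
grasp_force: 40.0
time_s: 15.65
eef_pos: [0.5239, 0.0271, 0.2293]
tcp_rot: [0.101, 3.138, -0.0]
contact_force: [-3.8, 0.7, 19.2]
opening: 0.0197
grasp_force: 40.0
```

```bash
python3 -m creep '[[[1,0.004,0,0.01,0,0,0],[1,0.004,0,0.01,0,0,0]]]' 40; python3 -m creep '[[[1,0,0,0.01,0,0,0],[1,0,0,0.01,0,0,0]]]' 40
```

```text
time_s: 15.9
eef_pos: [0.5237, 0.0271, 0.2288]
tcp_rot: [0.101, 3.138, -0.0]
contact_force: [-2.8, 1.3, 18.6]
opening: 0.0195
grasp_force: 40.1
time_s: 16.15
eef_pos: [0.5236, 0.0271, 0.2279]
tcp_rot: [0.101, 3.138, -0.0]
contact_force: [-1.2, -0.1, 11.6]
opening: 0.0195
grasp_force: 40.0
```

The force dropped to 11.6 N, so the rib has passed the grip. I keep on to the bottoming rise.

```bash
python3 -m creep '[[[1,0,0,0.01,0,0,0],[1,0,0,0.01,0,0,0]]]' 40; python3 -m creep '[[[1,0,0,0.01,0,0,0],[1,0,0,0.01,0,0,0]]]' 40
```

```text
time_s: 16.4
eef_pos: [0.5236, 0.0271, 0.227]
tcp_rot: [0.101, 3.139, -0.0]
contact_force: [0.2, 0.7, 8.4]
opening: 0.0195
grasp_force: 40.0
time_s: 16.65
eef_pos: [0.5236, 0.0271, 0.2266]
tcp_rot: [0.101, 3.139, -0.0]
contact_force: [-1.2, 0.6, 12.9]
opening: 0.0194
grasp_force: 40.0
```

```bash
python3 -m creep '[[[1,0,0,0.01,0,0,0],[1,0,0,0.02,0,0,0],[1,0,0,0.02,0,0,0]]]' 40
```

```text
time_s: 17.02
eef_pos: [0.5236, 0.0271, 0.2266]
tcp_rot: [0.1, 3.138, -0.0]
contact_force: [-7.9, 0.0, 25.9]
opening: 0.0194
grasp_force: 40.3
```

Position holds at 0.2266 while the push rose to 26 N, so it is home. I relax the push, release and back off to look.

```bash
python3 -m creep '[[[1,0,0,-0.03,0,0,0],[-0.4,0,0,-0.03,0,0,0],[-0.4,0,0,-0.03,0,0,0],[-0.4,0,0,-0.03,0,0,0],[-0.4,0,0,-0.03,0,0,0],[-0.4,0,0,-0.03,0,0,0],[-0.4,0,0,-0.5,0,0,0],[-0.4,0,0,-1.2,0,0,0],[-0.4,0,0,-1.6,0,0,0],[-0.4,0,0,-1.6,0,0,0],[-0.4,0,0,-1.6,0,0,0]]]' 40; python3 - <<'E'
from m import *
v=snap("wrist")
for k in("hinge_knuckle","hinge_arm_tip","hinge_centre"):
    for l in robot.landmark_of(v,k)[:2]: print(k,round(l["score"],2),np.round(l["at"],1),deep(v,l["at"]))
for uv in((330,260),(380,240),(400,260),(200,250),(180,240)): print("door",deep(v,uv))
for uv in((277,200),(277,215),(277,235),(277,160),(247,220),(309,220)):print(uv,deep(v,uv))
cv2.imwrite("pics/g.png",cv2.resize(cv2.cvtColor(v["frame"],cv2.COLOR_RGB2BGR),(800,600),interpolation=cv2.INTER_CUBIC))
E
```

```text
time_s: 18.4
eef_pos: [0.5231, 0.0271, 0.3036]
tcp_rot: [-0.101, -3.138, 0.0]
contact_force: [-0.8, -0.0, -0.5]
opening: 0.0659
grasp_force: 0.0
hinge_knuckle 0.76 [110.1 264.2] [ 0.5589 -0.129   0.0248]
hinge_knuckle 0.65 [271.3 218.7] [0.5205 0.0218 0.0377]
hinge_arm_tip 0.71 [ 53.6 286.6] [ 0.5802 -0.1927  0.0238]
hinge_arm_tip 0.68 [275.1 136.4] [ 0.4572  0.0288 -0.0002]
hinge_centre 0.88 [110.5 257.9] [ 0.5551 -0.1308  0.0191]
hinge_centre 0.69 [277.  219.8] [0.5217 0.0264 0.0379]
door [0.5286 0.0587 0.1046]
door [0.5503 0.1153 0.0249]
door [0.5709 0.1342 0.0248]
door [ 0.511  -0.0163  0.1191]
door [ 0.5483 -0.0691 -0.0003]
(277, 200) [0.5054 0.0274 0.0371]
(277, 215) [0.5177 0.0266 0.0378]
(277, 235) [0.5357 0.0255 0.0355]
(277, 160) [0.4734 0.0294 0.0378]
(247, 220) [0.5238 0.0006 0.0267]
(309, 220) [0.5271 0.0532 0.0269]
```

View pics/g.png

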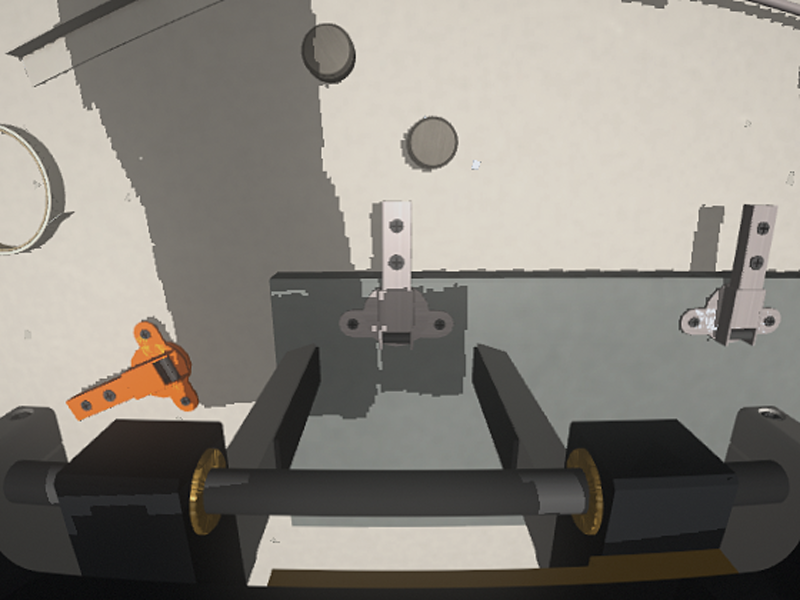

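The view shows the hinge seated like the fitted one, ears at (352,324) and (440,324), arm out over the edge. Its knuckle is 13 mm and its ears 2 mm above the face, so it is flush and level. I hand it in.

```bash
python3 -c "
from plant import robot
print(robot.job_done())"
```

```text
the job is handed in; nothing more can be done
None
```

The loose hinge is pressed home in the empty bore, flush and level with its arm out over the door's edge. The highest push I read was 26 N, the gripper is clear, and the job was handed in at about 18.5 s; the hand-in returned no verdict.

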